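# Clear the offcuts off the resin curing box and hold its lid open

## Task

Resin offcuts have been left lying on the closed lid of the UV curing box: grip the wooden scraper block, wipe all five sideways off the lid into the steel offcut tray at its end (with the block, not with the fingers), and stand the block back upright on the bench, clear of the tray. Only then lift the lid by the middle of its bar handle and hold it open at 60 degrees, within 7, so that a workmate can take the castings out; it has no stay and falls shut, so do not let it drop, and finish the program while still holding it there. Leave the tubs, pots and other things on the bench where they are.

Things in the scene. Friction and masses are not known exactly. Their poses are not given: they have to be found in the camera images.
- curing_box: grey sheet-steel UV curing box, fixed to the bench: case 190 (x) x 260 (y) x 112 high with a white steel lid on top. Origin: centre of its underside, on the bench. x points from handle side to hinge side, y along its length, z up. The closed lid's flat top is 126 above the bench and covers x -102 to +94, y -136 to +136 here. A dial stands 13 out of the front face at y -60, z 50.
- lid (a joint): the lid's hinge angle in rad: 0 closed (as it starts), grows as the handle side rises, stop at 1.45; 60 degrees is 1.047. Lid 0.65 kg (30 % more or less), no spring or stay: falls shut from any angle when let go. The round bar turns between gripping fingers.
- lid_bar (a point): middle of the lid's handle, moves with the lid: round steel bar 12 dia, 124 long, along the box's y, on two 10 dia arms at its ends; 36 free between bar and lid edge, free air under it. Closed: x -144, y 0, z 120 in the box's frame. From the hinge axis it is 242 along the lid and 8 square to it (upward when closed).
- lid_hinge (a point): middle of the hinge axis: at x = +98, y = 0, z = 112 in the box's frame; the axis is parallel to the box's y axis
- scraper: scraper block, 60 high, 0.19 kg: beech grip 160 x 24 (18 to 60 high) on a black plastic wiping strip 160 x 20 x 18. Starts standing loose on its strip on the bench beside the end of the curing box away from the tray, about 60 clear of the lid's edge. Origin: centre of the strip's underside; x along its length, y across its thickness, z up.
- offcut_tray: open steel tray for offcuts, loose, 0.55 kg, 210 (x) x 150 (y) x 45 high, walls 2, standing on the bench against the +y or the -y end of the curing box, near rim under the lid's overhanging edge, so that what is wiped over that edge drops in. Origin: centre of its underside; axes parallel to the box's.
- chip0: loose lump of cured resin, irregular, about 32 across and 13 high, 11 g, lying on the closed lid, at first within x -65 to +57 and y -102 to +102 of the box's frame. Origin: centre of its underside.
- chip1: loose lump of cured resin, irregular, about 32 across and 13 high, 11 g, lying on the closed lid, at first within x -65 to +57 and y -102 to +102 of the box's frame. Origin: centre of its underside.
- chip2: loose lump of cured resin, irregular, about 32 across and 13 high, 11 g, lying on the closed lid, at first within x -65 to +57 and y -102 to +102 of the box's frame. Origin: centre of its underside.
- chip3: loose disc of cured resin, 34 dia x 11.5, 11 g, lying on the closed lid, at first within x -65 to +57 and y -102 to +102 of the box's frame. Origin: centre of its underside.
- chip4: loose disc of cured resin, 34 dia x 11.5, 11 g, lying on the closed lid, at first within x -65 to +57 and y -102 to +102 of the box's frame. Origin: centre of its underside.
- tub: bystander, loose: clear plastic tub of dried marigold petals, 112 dia x 70. Origin: centre of its underside.
- mixing_cup: bystander, loose: white paper cup with a wooden stirring stick leaning in it, 72 dia x 85 (stick tip about 155 high). Origin: centre of its underside.
- mould: bystander, loose: white casting mould, open top, four cells, 65 x 95 x 18. Origin: centre of its underside.
- pot_a: bystander, loose: small round aluminium pot, 44 dia x 22, on the bench in front of one end of the curing box. Origin: centre of its underside.
- pot_b: bystander, loose: small round aluminium pot, 44 dia x 22, on the bench between the robot and the curing box. Origin: centre of its underside.
- tub_lid: bystander, loose: white round tub lid lying flat, 114 dia x 7. Origin: centre of its underside.
- tape_roll: bystander, loose: roll of paper tape lying flat, 80 dia x 24. Origin: centre of its underside.
There are look-alikes about, which are no part of the job. Several things have the shape of the scraper; the one meant has the colours described above.

How it is judged:
On the way, in this order (a step that is already met when the one before it is completed fails the run):
1. the scraper block, gripped, is down on the lid (contact force between the fingers and scraper above 1 N and x of scraper in the frame of curing_box between -0.1 and 0.1 m and y of scraper in the frame of curing_box between -0.17 and 0.17 m and z of scraper in the frame of curing_box between 0.115 and 0.137 m and angle between scraper's own z axis and vertical below 0.3 rad), for 0.1 s.
2. all five offcuts are in the tray, the block still in the grip (contact force between the fingers and scraper above 1 N and x of chip0 in the frame of offcut_tray between -0.105 and 0.105 m and y of chip0 in the frame of offcut_tray between -0.075 and 0.075 m and z of each of chip0, chip1, chip2, chip3, chip4 in the frame of offcut_tray below 0.042 m and x of chip1 in the frame of offcut_tray between -0.105 and 0.105 m and y of chip1 in the frame of offcut_tray between -0.075 and 0.075 m and x of chip2 in the frame of offcut_tray between -0.105 and 0.105 m and y of chip2 in the frame of offcut_tray between -0.075 and 0.075 m and x of chip3 in the frame of offcut_tray between -0.105 and 0.105 m and y of chip3 in the frame of offcut_tray between -0.075 and 0.075 m and x of chip4 in the frame of offcut_tray between -0.105 and 0.105 m and y of chip4 in the frame of offcut_tray between -0.075 and 0.075 m), for 0.1 s.
3. the block stands upright on the bench, let go, clear of the tray (height (world z) of scraper between -0.006 and 0.008 m and angle between scraper's own z axis and vertical below 0.15 rad and horizontal distance between scraper and offcut_tray above 0.07 m and contact force between the fingers and scraper below 0.1 N and linear speed of scraper below 0.03 m/s and value of joint lid below 0.1 rad), for 0.2 s.
At the end, for the whole second after the job is handed in: fingers holding the lid by its bar (tool point within 60 mm of the bar's middle), still, at 53 to 67 degrees, not propped on the block; all five offcuts in the offcut tray, which is flat on the bench; the block upright on the bench, released, clear of the tray (value of joint lid between 0.925 and 1.169 rad and velocity of joint lid between -0.06 and 0.06 rad/s and contact force between the fingers and lid above 0.3 N and distance between the grasp point and lid_bar below 0.06 m and contact force between each of lid, the fingers and scraper below 0.1 N and x of chip0 in the frame of offcut_tray between -0.105 and 0.105 m and y of chip0 in the frame of offcut_tray between -0.075 and 0.075 m and z of each of chip0, chip1, chip2, chip3, chip4 in the frame of offcut_tray below 0.042 m and x of chip1 in the frame of offcut_tray between -0.105 and 0.105 m and y of chip1 in the frame of offcut_tray between -0.075 and 0.075 m and x of chip2 in the frame of offcut_tray between -0.105 and 0.105 m and y of chip2 in the frame of offcut_tray between -0.075 and 0.075 m and x of chip3 in the frame of offcut_tray between -0.105 and 0.105 m and y of chip3 in the frame of offcut_tray between -0.075 and 0.075 m and x of chip4 in the frame of offcut_tray between -0.105 and 0.105 m and y of chip4 in the frame of offcut_tray between -0.075 and 0.075 m and height (world z) of scraper between -0.006 and 0.008 m and angle between scraper's own z axis and vertical below 0.15 rad and horizontal distance between scraper and offcut_tray above 0.07 m and linear speed of scraper below 0.03 m/s and height (world z) of offcut_tray below 0.008 m and angle between offcut_tray's own z axis and vertical below 0.05 rad); the arm keeps its last pose, push and grip.
It fails at once if an offcut is pushed with the bare fingers instead of the block (contact force between the fingers and chip0 above 1.5 N or contact force between the fingers and chip1 above 1.5 N or contact force between the fingers and chip2 above 1.5 N or contact force between the fingers and chip3 above 1.5 N or contact force between the fingers and chip4 above 1.5 N).
It fails at once if the lid is opened while an offcut still lies on it (value of joint lid above 0.12 rad and z of any of chip0, chip1, chip2, chip3, chip4 in the frame of curing_box above 0.1 m).
It fails at once if the lid is dropped and falls (velocity of joint lid below -1.5 rad/s).
It fails at once if a bystander is knocked or moved (distance of any of tub, mixing_cup, mould, pot_a, pot_b, tub_lid, tape_roll from where it was at the start of the episode above 0.03 m).
It also fails if it takes over 58 s, if anything falls off the work surface, if the arm or the gripper's body presses on something with over 40 N, if the wrist force passes 120 N, or if a joint passes its speed limit or range.

## Robot

A 6-joint arm with a two-finger parallel gripper is mounted at the origin on the work surface. World frame = base frame: x ahead of the robot, y to its left, z up, the work surface at z = 0. Lengths are in m, angles in rad, forces in N, time in s.
With the tool pointing down it reaches from about 0.3 to 0.775 m from the base axis. Payload 14.6 kg.
Tool frame: the origin (TCP) lies between the finger pads, 19 mm behind the fingertips; this is the grasp point; z points along the fingers, y is the direction in which the jaws open and shut (so a half turn about z gives the same grasp; the last joint's range is limited). The gripper opens to 94 mm and grips with 3 to 60 N. Pads are 16 mm wide; open, the fingers measure 119 mm over their backs; the gripper's body (75 mm by 177 mm) begins 78 mm behind the grasp point.
Start: joints at [-1.265, 0.3, 1.521, -0, 1.321, -0.067], TCP at [0.2, -0.512, 0.224] pointing down, gripper open.
Joint ranges: [-3.03, 3.03], [-0.79, 2.21], [0.23, 2.52], [-1.04, 4.18], [0, 3.07], [-2.55, 2.55]. Speed limits (rad/s): [2.22, 2.22, 2.57, 3.14, 3.14, 3.14].

## Interface

Orientations are given as [roll, pitch, yaw] about the fixed x, y, z axes, in that order (R = Rz(yaw) Ry(pitch) Rx(roll)).
In Python, from station import ctrl gives the robot as it stands. The module is installed in compiled form; this text tells all that it offers.
- The arm moves only by the shell command python3 -m creep 'ROWS' [FORCE]. ROWS is a JSON object of lists of equal length, an entry for each row: "translation": the shift along the world's x, y, z in mm, a list of three; "yaw": the turn about the world's z in rad; "gripper": the closure in counts, from 0 (fully open) to 255 (shut). A call has 1 to 5 rows; each row is the pose to reach, as a shift and turn from the pose measured when the call began; what a row does not reach only later rows make up. A row lasts 1/12 s, in which the tool goes at most 41.7 mm and 7.16 degrees, less where a joint would pass 70% of its speed; a pose out of reach is approached as far as the arm can. A call with a gripper value outside its range is refused whole. The fingers move at their own pace and stop on an object; FORCE is the grip in N (left out, the last holds). Time passes only in rows, so rows that repeat a pose let the fingers close. It gives the time, the measured TCP pose, the force and the opening at its end, in the units of the state.
- ctrl.get_obs(): the state, without advancing time (a new reading comes with each control period).
- ctrl.camera(name): name is "side" or "top" or "wrist"; returns a dict with "pixels" (400x640x3 uint8, red, green, blue), "depth" (400x640 float32, m along the optical axis (not along the pixel's ray), 0 where there is no reading), "fx", "fy", "cx", "cy" (pixels), "R" (3x3) and "t" (3): a world point X has camera coordinates R X + t; the wrist camera has in their place "tool_from_camera" (4x4, takes a point from camera to tool coordinates, whose origin is the TCP and whose axes are the flange's). Camera axes: x right, y down, z forward; pixel columns grow to the right and rows downward; lengths in m; the calibration is good to about 2 mm. A picture is of the moment at which its call begins: read the wrist's pose just before it.
- ctrl.hand_in(): hands the job in, once; it reports no verdict.
The state is a dict: "time_s": time; "qpos": joint angles; "joint_vel": joint speeds; "tau": joint torques, N m; "ee_pos": TCP position; "eef_rot": TCP orientation; "force": force on the tool from outside, world axes, zero at the start; "moment": the same for the moment, N m; "grip_width": finger opening in m.
Only numpy, scipy, OpenCV 4.12 (cv2) and the standard library are available. Lean on these libraries where they do the work, as an engineer would, in place of code of your own. Each camera call takes 0.05 s, during which the arm holds its last target. There are 200 camera calls.

## Working session

There is one attempt and no reset: what is moved stays moved. The work goes in short steps, Python scripts to look and compute and a shell command to move; the robot and the scene stay as the last step left them, time stands still between calls to the robot, and variables do not carry over. Pictures are saved under pics/ and viewed, about 8 in all and at most 12, crops included, and the job is handed in when it is done.

```bash
mkdir -p pics
cat > h.py <<'E'
import numpy as np, cv2
from scipy.spatial.transform import Rotation as Ro
from station import ctrl
def snap(n):
    o=ctrl.get_obs(); c=ctrl.camera(n)
    if n=="wrist":
        T=np.array(c["tool_from_camera"]); Rw=Ro.from_euler('xyz',o["eef_rot"]).as_matrix()
        A=Rw@T[:3,:3]; b=Rw@T[:3,3]+o["ee_pos"]
        c["R"]=A.T; c["t"]=-A.T@b
    return c
def pw(c,u=None,v=None):
    "world point for each pixel"
    if u is None: v,u=np.mgrid[0:400,0:640]
    u=np.asarray(u);v=np.asarray(v)
    z=c["depth"][v,u]; P=np.stack([(u-c["cx"])/c["fx"]*z,(v-c["cy"])/c["fy"]*z,z],-1)
    return (P-np.array(c["t"]))@np.array(c["R"])
def proj(c,X):
    p=np.array(c["R"])@np.array(X)+c["t"]; return c["fx"]*p[0]/p[2]+c["cx"],c["fy"]*p[1]/p[2]+c["cy"]
def save(img,n): cv2.imwrite("pics/"+n,np.ascontiguousarray(img[...,::-1]))
E
python3 - <<'E'
from h import *
print(ctrl.get_obs())
for n in("top","side"):
    c=snap(n); save(c["pixels"],n+"0.png"); np.savez(n+"0.npz",**c)
    print(n,c["R"],c["t"],c["fx"])
E
```

```text
{'time_s': 0.0, 'qpos': array([-1.26456708e+00,  3.00441267e-01,  1.52159530e+00,  1.95034403e-05,
        1.32066310e+00, -6.66174139e-02]), 'joint_vel': array([ 0.00117242, -0.00037883, -0.00014416,  0.0003893 , -0.00097265,
        0.00030622]), 'tau': array([ 1.29954356e-04, -5.31808734e+01, -3.52736843e+01,  7.08307000e-02,
        2.43933045e-02, -8.85335999e-05]), 'ee_pos': array([ 0.20026839, -0.51198754,  0.22369666]), 'eef_rot': array([-3.14048935e+00, -9.25415391e-05,  3.72841772e-01]), 'force': array([0.00785594, 0.00766109, 0.12463399]), 'moment': array([-0.00633758,  0.01230184, -0.01592441]), 'grip_width': 0.09412575357576258}
top [[-1.14564955e-02 -9.99934006e-01  8.55639346e-04]
 [-9.97385349e-01  1.13662263e-02 -7.13671813e-02]
 [ 7.13527461e-02 -1.67101994e-03 -9.97449745e-01]] [-0.03836514  0.51425582  1.56518742] 441.69292847168737
side [[-0.94767204 -0.31883097 -0.01626413]
 [-0.21952684  0.68780245 -0.69190733]
 [ 0.23178799 -0.65213081 -0.72180311]] [0.45047383 0.20518715 1.44148015] 427.93705171360523
```

View pics/top0.png

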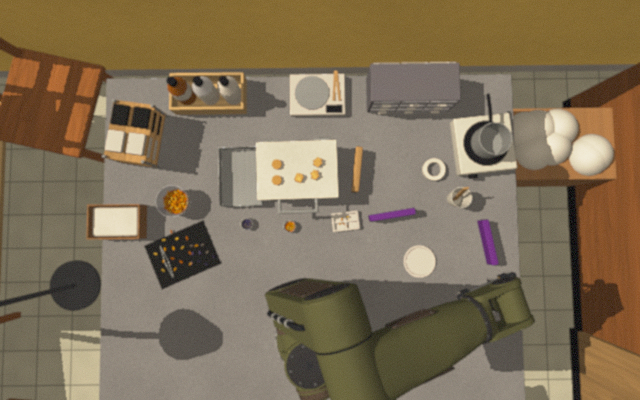

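View pics/side0.png

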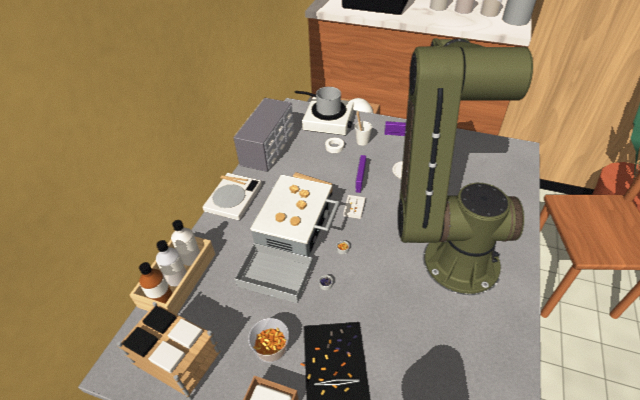

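Top view: white lid at about (297,170) with five chips and its bar at (297,208) facing the robot. The tray is at (238,177), the +y end. Three block-shaped things: beech-topped at (357,170), purple at (393,215), purple at (488,242). The beech one beside the end away from the tray fits; I'll confirm it in a crop while measuring.

Run:
```python
from h import *
def rect(P): 
    r=cv2.minAreaRect((P[:,:2]*1000).astype(np.float32)); return np.round(r[0]),np.round(r[1]),round(r[2],1)
for n in("top0","side0"):
    c=dict(np.load(n+".npz")); P=pw(c); Z=P[...,2]; hsv=cv2.cvtColor(c["pixels"],cv2.COLOR_RGB2HSV)
    X,Y=P[...,0],P[...,1]
    reg=(X>.33)&(X<.75)&(Y>-.25)&(Y<.5)
    lid=reg&(abs(Z-.126)<.006)&(hsv[...,1]<60)&(Y>-.1)&(Y<.3)
    l,nl=cv2.connectedComponents(lid.astype(np.uint8)); k=np.bincount(l[l>0]).argmax()
    print(n,"lid",rect(P[l==k]),np.median(Z[l==k]))
    ch=reg&(Z>.115)&(Z<.16)&(hsv[...,1]>90)
    _,_,st,ce=cv2.connectedComponentsWithStats(ch.astype(np.uint8)); lab=cv2.connectedComponents(ch.astype(np.uint8))[1]
    for i in range(1,len(st)):
        if st[i,4]>15: q=P[lab==i]; print(" chip",ce[i].round(),q.mean(0).round(3),q[:,2].max().round(3))
    sc=reg&(Z>.045)&(Z<.075)&(hsv[...,1]>90)&(Y<0)&(hsv[...,0]<30)
    if sc.sum()>10: print(" scr",sc.sum(),rect(P[sc]),np.median(Z[sc]))
    tr=reg&(Z>.03)&(Z<.055)&(Y>.15)&(X>.4); print(" tray",rect(P[tr]))
    ba=reg&(Z>.1)&(Z<.135)&(X<.47)&(Y>-.05)&(Y<.2); print(" bar?",rect(P[ba]))
t=np.load("top0.npz")["pixels"][130:240,210:430];s=np.load("side0.npz")["pixels"][150:260,240:400]
save(np.hstack([cv2.resize(t,None,fx=2,fy=2,interpolation=3),cv2.resize(s,None,fx=2,fy=2,interpolation=3)]),"crop.png")
```

```text
Traceback (most recent call last):
TypeError: 'int' object is not subscriptable
```

```bash
cat > m.py <<'E'
from h import *
def rect(P): 
    r=cv2.minAreaRect((P[:,:2]*1000).astype(np.float32)); return np.round(r[0]),np.round(r[1]),round(r[2],1)
for n in("top0","side0"):
    c=dict(np.load(n+".npz")); P=pw(c); Z=P[...,2]; hsv=cv2.cvtColor(c["pixels"],cv2.COLOR_RGB2HSV)
    X,Y=P[...,0],P[...,1]
    reg=(X>.33)&(X<.75)&(Y>-.25)&(Y<.5)
    lid=reg&(abs(Z-.126)<.006)&(hsv[...,1]<60)&(Y>-.1)&(Y<.3)
    l=cv2.connectedComponents(lid.astype(np.uint8))[1]; k=np.bincount(l[l>0]).argmax()
    print(n,"lid",rect(P[l==k]),np.median(Z[l==k]))
    ch=reg&(Z>.115)&(Z<.16)&(hsv[...,1]>90)
    _,lab,st,ce=cv2.connectedComponentsWithStats(ch.astype(np.uint8))
    for i in range(1,len(st)):
        if st[i,4]>15: q=P[lab==i]; print(" chip",ce[i].round(),q.mean(0).round(3),q[:,2].max().round(3))
    sc=reg&(Z>.045)&(Z<.075)&(hsv[...,1]>90)&(Y<0)&(hsv[...,0]<30)
    if sc.sum()>10: print(" scr",sc.sum(),rect(P[sc]),np.median(Z[sc]))
    tr=reg&(Z>.03)&(Z<.055)&(Y>.15)&(X>.4); print(" tray",rect(P[tr]))
    ba=reg&(Z>.1)&(Z<.135)&(X<.47)&(Y>-.05)&(Y<.2); print(" bar?",rect(P[ba]))
t=np.load("top0.npz")["pixels"][130:240,210:430];s=np.load("side0.npz")["pixels"][150:260,240:400]
save(np.hstack([cv2.resize(t,None,fx=2,fy=2,interpolation=2),cv2.resize(s,None,fx=2,fy=2,interpolation=2)]),"crop.png")
E
python3 m.py
```

```text
top0 lid (array([564.,  38.]), array([248., 272.]), 1.2) 0.12575381847876566
 chip [317. 162.] [ 0.608 -0.031  0.138] 0.147
 chip [276. 164.] [0.603 0.105 0.137] 0.145
 chip [314. 174.] [ 0.566 -0.021  0.138] 0.147
 chip [299. 177.] [0.557 0.031 0.139] 0.146
 chip [276. 180.] [0.55  0.105 0.137] 0.144
 scr 314 (array([ 594., -169.]), array([ 24., 158.]), 83.7) 0.058967090631328184
 tray (array([564., 345.]), array([222., 334.]), 6.5)
 bar? (array([454.,  35.]), array([134.,  30.]), 89.5)
side0 lid (array([563.,  39.]), array([248., 276.]), 1.0) 0.12575225821268765
 chip [299. 191.] [ 0.584 -0.023  0.137] 0.145
 chip [301. 204.] [0.554 0.035 0.137] 0.143
 chip [280. 217.] [0.6   0.108 0.136] 0.143
 chip [295. 221.] [0.548 0.109 0.136] 0.143
 scr 118 (array([ 592., -173.]), array([ 27., 154.]), 86.6) 0.059472833927329175
 tray (array([564., 334.]), array([224., 359.]), 6.9)
 bar? (array([454.,  37.]), array([136.,  32.]), 89.8)
```

View pics/crop.png

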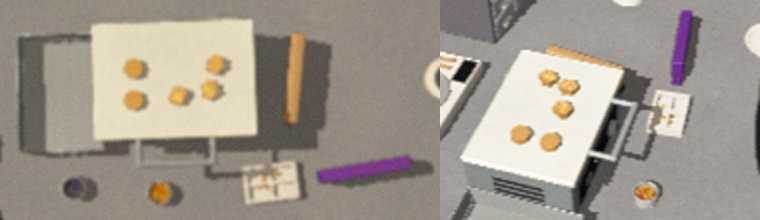

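Crop: beech block with a dark strip at (295,78) in the crop is the scraper. The purple one at (365,170) is a look-alike, and so is the other purple. Lid edges, bar and all five chips are clear. Now moving above the scraper.

```bash
python3 -m creep '{"translation":[[30,26,0],[60,52,0],[90,78,0],[120,104,0],[150,130,0]],"yaw":[-0.1,-0.2,-0.3,-0.4,-0.46],"gripper":[0,0,0,0,0]}' 40
python3 -m creep '{"translation":[[30,26,0],[60,52,0],[90,78,0],[120,104,0],[150,130,0]],"yaw":[0,0,0,0,0],"gripper":[0,0,0,0,0]}'
python3 -m creep '{"translation":[[30,26,0],[60,52,0],[88,76,0],[88,76,0],[88,76,0]],"yaw":[0,0,0,0,0],"gripper":[0,0,0,0,0]}'
python3 - <<'E'
from h import *
c=snap("wrist"); o=ctrl.get_obs(); print(o["ee_pos"],o["eef_rot"])
P=pw(c);Z=P[...,2];X,Y=P[...,0],P[...,1];hsv=cv2.cvtColor(c["pixels"],cv2.COLOR_RGB2HSV)
sc=(Z>.05)&(Z<.07)&(hsv[...,1]>80)&(Y<-.1)&(Y>-.25)
print(sc.sum(),cv2.minAreaRect((P[sc][:,:2]*1000).astype(np.float32)),np.median(Z[sc]))
l=(abs(Z-.126)<.005)&(hsv[...,1]<60); q=P[l];print("lid",l.sum(),q.min(0),q.max(0))
save(c["pixels"],"w1.png")
E
```

```text
time_s: 0.52
ee_pos: [0.3513, -0.3805, 0.2236]
eef_rot: [-3.14, 0.0, -0.093]
force: [0.3, -0.8, -0.2]
grip_width: 0.0942
time_s: 0.93
ee_pos: [0.5024, -0.2488, 0.2234]
eef_rot: [-3.14, 0.0, -0.093]
force: [0.8, -1.3, 0.1]
grip_width: 0.0939
time_s: 1.35
ee_pos: [0.591, -0.1714, 0.2224]
eef_rot: [-3.14, 0.002, -0.09]
force: [-0.3, -0.4, 0.1]
grip_width: 0.0939
[ 0.59027614 -0.17250047  0.22269771] [-3.14004013e+00  1.78182682e-03 -9.20400542e-02]
4873 ((539.5281372070312, -181.97711181640625), (269.5815124511719, 74.67437744140625), 14.220497131347656) 0.058983643216411016
lid 33670 [ 0.4423215  -0.09668605  0.12100742] [0.68669461 0.07832049 0.13080124]
```

View pics/w1.png

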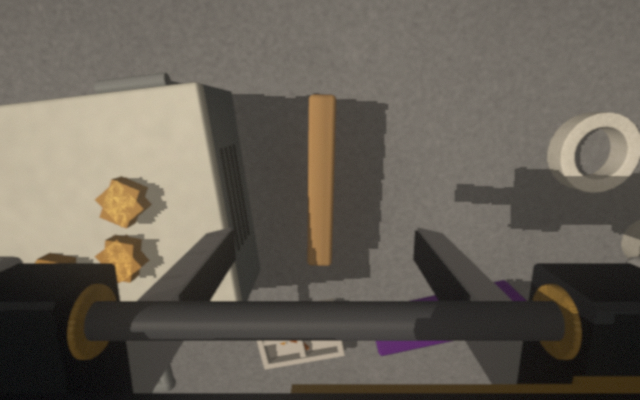

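Wrist view: beech block at u 309–335, v 95–265, between the fingers, with the lid edge at u≈200. I'll refine its pose with a hue mask.

Run:
```python
from h import *
c=snap("wrist")
P=pw(c);Z=P[...,2];X,Y=P[...,0],P[...,1];hsv=cv2.cvtColor(c["pixels"],cv2.COLOR_RGB2HSV)
m=np.zeros((400,640),bool); m[85:275,295:345]=1
sc=m&(Z>.054)&(Z<.066)&(hsv[...,1]>80)
print(sc.sum(),cv2.minAreaRect((P[sc][:,:2]*1000).astype(np.float32)),np.median(Z[sc]))
m[:]=0;m[:260,:250]=1;l=m&(abs(Z-.126)<.004)&(hsv[...,1]<60)
for a in(.52,.56,.60,.64,.67): print(a,Y[l&(abs(X-a)<.004)].min().round(4))
for a in(-.08,-.04,0,.04): print(a,X[l&(abs(Y-a)<.004)].max().round(4))
```

```text
4414 ((595.3496704101562, -167.39857482910156), (24.015588760375977, 158.31752014160156), 83.58111572265625) 0.05890672011929621Traceback (most recent call last):
  File "<stdin>", line 8, in <module>
    return umr_minimum(a, axis, None, out, keepdims, initial, where)
ValueError: zero-size array to reduction operation minimum which has no identity
```

```bash
python3 -m creep '{"translation":[[5,5,-35],[5,5,-70],[5,5,-105],[5,5,-130],[5,5,-145]],"yaw":[-0.02,-0.02,-0.02,-0.02,-0.02],"gripper":[0,0,0,0,0]}' 40
python3 -m creep '{"translation":[[0,0,-10],[0,0,-21],[0,0,-21]],"yaw":[0,0,0],"gripper":[0,0,0]}'
```

```text
time_s: 1.87
ee_pos: [0.5928, -0.169, 0.0749]
eef_rot: [-3.139, 0.005, -0.115]
force: [0.9, 0.2, -0.5]
grip_width: 0.0936
time_s: 2.12
ee_pos: [0.5917, -0.1696, 0.0523]
eef_rot: [-3.139, 0.007, -0.116]
force: [-0.2, 0.3, -0.2]
grip_width: 0.0942
```

```bash
python3 -m creep '{"translation":[[4,2,2],[4,2,2],[4,2,2],[4,2,2],[4,2,2]],"yaw":[0,0,0,0,0],"gripper":[0,255,255,255,255]}' 40
python3 -m creep '{"translation":[[0,0,0],[0,0,0],[0,0,0],[0,0,0],[0,0,0]],"yaw":[0,0,0,0,0],"gripper":[255,255,255,255,255]}' 40
```

```text
time_s: 2.53
ee_pos: [0.5959, -0.1676, 0.0549]
eef_rot: [-3.139, 0.007, -0.116]
force: [-0.3, 0.7, -0.5]
grip_width: 0.0705
time_s: 2.95
ee_pos: [0.5959, -0.1676, 0.0549]
eef_rot: [-3.139, 0.007, -0.116]
force: [0.4, -0.2, -0.4]
grip_width: 0.0376
```

```bash
python3 -m creep '{"translation":[[0,0,0],[0,0,0],[0,0,0],[0,0,0],[0,0,0]],"yaw":[0,0,0,0,0],"gripper":[255,255,255,255,255]}' 40
python3 -m creep '{"translation":[[0,0,0],[0,0,20],[0,0,50],[0,0,85],[0,0,105]],"yaw":[0,0,0,0,0],"gripper":[255,255,255,255,255]}' 40
python3 -m creep '{"translation":[[0,0,8],[0,0,8]],"yaw":[0,0],"gripper":[255,255]}' 40
```

```text
time_s: 3.37
ee_pos: [0.5959, -0.1676, 0.0548]
eef_rot: [-3.139, 0.007, -0.116]
force: [-0.2, -1.0, -0.8]
grip_width: 0.0238
time_s: 3.78
ee_pos: [0.5964, -0.1678, 0.1632]
eef_rot: [-3.14, 0.004, -0.116]
force: [-0.3, -0.1, -1.2]
grip_width: 0.0236
time_s: 3.95
ee_pos: [0.5972, -0.168, 0.1734]
eef_rot: [-3.14, 0.0, -0.116]
force: [0.4, -0.0, -2.0]
grip_width: 0.0238
```

```bash
python3 -m creep '{"translation":[[0,0,30],[-5,15,30],[-10,40,30],[-19,68,30],[-19,83,30]],"yaw":[0,0.05,0.1,0.134,0.134],"gripper":[255,255,255,255,255]}' 40
python3 -m creep '{"translation":[[0,0,0],[0,0,0]],"yaw":[0,0],"gripper":[255,255]}' 40
python3 - <<'E'
from h import *
c=snap("side"); save(cv2.resize(c["pixels"][130:280,220:400],None,fx=4,fy=4,interpolation=2),"s1.png")
E
```

```text
time_s: 4.37
ee_pos: [0.5766, -0.0828, 0.2012]
eef_rot: [-3.139, 0.004, 0.021]
force: [0.4, -0.4, -2.2]
grip_width: 0.0238
time_s: 4.53
ee_pos: [0.576, -0.0821, 0.1992]
eef_rot: [-3.139, 0.007, 0.022]
force: [-0.2, -1.6, -2.6]
grip_width: 0.0234
```

View pics/s1.png

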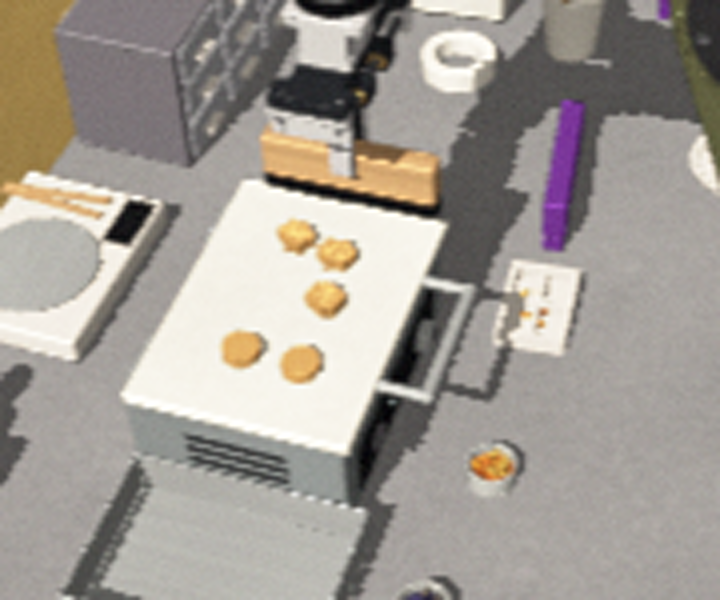

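Side crop: the block is level in the grip at (350,170), just above the lid's far end. The five chips are untouched ahead of it at (240–340, 235–365), and the tray is at (230,550). Lowering now.

```bash
python3 -m creep '{"translation":[[0,0,-8],[0,0,-14],[0,0,-14],[0,0,-14]],"yaw":[0,0,0,0],"gripper":[255,255,255,255]}' 40
```

```text
time_s: 4.92
ee_pos: [0.576, -0.0835, 0.1847]
eef_rot: [-3.139, 0.007, 0.02]
force: [-0.1, 0.4, -2.8]
grip_width: 0.0237
```

```bash
python3 -m creep '{"translation":[[0,6,-2],[0,16,-2],[0,28,-2],[0,40,-2],[0,52,-2]],"yaw":[0,0,0,0,0],"gripper":[255,255,255,255,255]}' 40
python3 -m creep '{"translation":[[0,12,0],[0,24,0],[0,36,0],[0,48,0],[0,60,0]],"yaw":[0,0,0,0,0],"gripper":[255,255,255,255,255]}' 40
```

```text
time_s: 5.33
ee_pos: [0.576, -0.0298, 0.1829]
eef_rot: [-3.139, 0.007, 0.021]
force: [-0.0, -0.7, -2.8]
grip_width: 0.0238
time_s: 5.75
ee_pos: [0.576, 0.0315, 0.183]
eef_rot: [-3.139, 0.007, 0.021]
force: [0.2, -1.1, -1.7]
grip_width: 0.0237
```

```bash
python3 -m creep '{"translation":[[0,12,0],[0,24,0],[0,36,0],[0,48,0],[0,60,0]],"yaw":[0,0,0,0,0],"gripper":[255,255,255,255,255]}' 40
python3 - <<'E'
from h import *
c=snap("side"); save(cv2.resize(c["pixels"][130:310,220:400],None,fx=3,fy=3,interpolation=2),"s2.png")
E
```

```text
time_s: 6.17
ee_pos: [0.5759, 0.0927, 0.1829]
eef_rot: [-3.139, 0.007, 0.021]
force: [-0.3, 0.1, -1.9]
grip_width: 0.0237
```

View pics/s2.png

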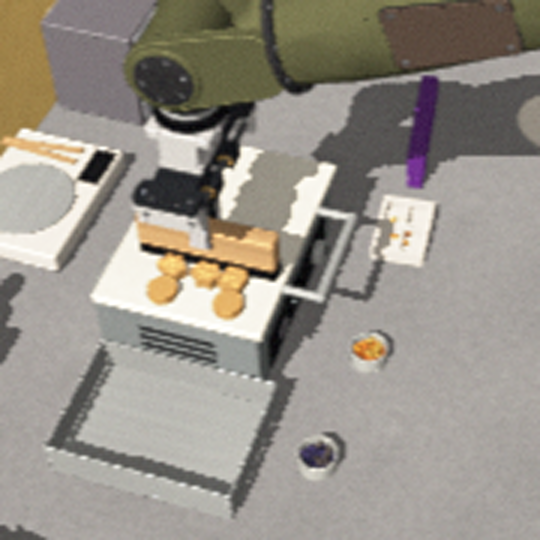

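All five chips (160–235, 265–305) are gathered in front of the block, well inside its width. The tray is ahead at (165,430). Continuing over the edge.

```bash
python3 -m creep '{"translation":[[0,12,0],[0,24,0],[0,36,0],[0,48,0],[0,60,0]],"yaw":[0,0,0,0,0],"gripper":[255,255,255,255,255]}' 40
python3 -m creep '{"translation":[[0,12,0],[0,24,0],[0,36,0],[0,48,0],[0,58,0]],"yaw":[0,0,0,0,0],"gripper":[255,255,255,255,255]}' 40
python3 -m creep '{"translation":[[0,0,0],[0,0,0],[0,0,0]],"yaw":[0,0,0],"gripper":[255,255,255]}' 40
python3 - <<'E'
from h import *
c=snap("side"); a=c["pixels"][130:310,220:400]; t=snap("top")["pixels"][120:240,200:320]
save(np.hstack([cv2.resize(a,(540,540)),cv2.resize(t,(260,260))]) if 0 else np.hstack([cv2.resize(a,(400,400),interpolation=2),cv2.resize(t,(400,400),interpolation=2)]),"s3.png")
E
```

```text
time_s: 6.63
ee_pos: [0.5758, 0.1555, 0.1829]
eef_rot: [-3.138, 0.007, 0.022]
force: [0.1, 0.2, -1.4]
grip_width: 0.0236
time_s: 7.05
ee_pos: [0.5758, 0.2149, 0.1829]
eef_rot: [-3.138, 0.007, 0.023]
force: [0.4, 0.3, -2.2]
grip_width: 0.0237
time_s: 7.3
ee_pos: [0.5758, 0.2147, 0.1828]
eef_rot: [-3.138, 0.007, 0.023]
force: [0.4, 0.2, -1.6]
grip_width: 0.0238
```

View pics/s3.png

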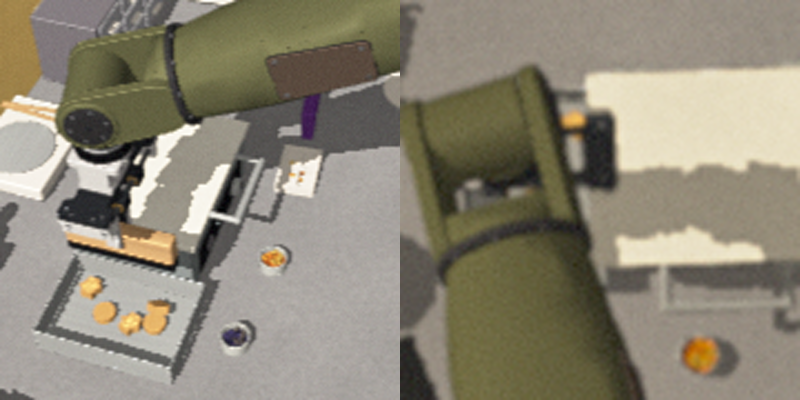

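The five chips lie in the tray at about (90,287), (104,312), (130,322), (154,320) and (158,307), and the lid is clear. Carrying the block back.

```bash
python3 -m creep '{"translation":[[0,0,25],[3,-35,28],[6,-72,28],[9,-110,28],[12,-150,28]],"yaw":[0,0,0,0,0],"gripper":[255,255,255,255,255]}' 40
python3 -m creep '{"translation":[[0,-38,0],[2,-76,0],[4,-114,0],[7,-152,0],[7,-190,0]],"yaw":[0,0,0,0,0],"gripper":[255,255,255,255,255]}' 40
python3 -m creep '{"translation":[[0,-25,0],[0,-50,0],[0,-60,0],[0,-60,0],[0,-60,0]],"yaw":[0,0,0,0,0],"gripper":[255,255,255,255,255]}' 40
```

```text
time_s: 7.82
ee_pos: [0.5876, 0.0626, 0.2112]
eef_rot: [-3.138, 0.007, 0.022]
force: [1.3, -1.2, -2.5]
grip_width: 0.024
time_s: 8.23
ee_pos: [0.5944, -0.1299, 0.2114]
eef_rot: [-3.138, 0.006, 0.021]
force: [1.1, -0.8, -2.2]
grip_width: 0.0239
time_s: 8.65
ee_pos: [0.5942, -0.1896, 0.2113]
eef_rot: [-3.138, 0.006, 0.021]
force: [-0.3, 0.4, -2.1]
grip_width: 0.0235
```

```bash
python3 -m creep '{"translation":[[0,0,-35],[0,0,-70],[0,0,-105],[0,0,-130],[0,0,-140]],"yaw":[0,0,0,0,0],"gripper":[255,255,255,255,255]}' 40
python3 -m creep '{"translation":[[0,0,-4],[0,0,-8],[0,0,-10],[0,0,-10]],"yaw":[0,0,0,0],"gripper":[255,255,255,255]}' 40
```

```text
time_s: 9.07
ee_pos: [0.5929, -0.1873, 0.0675]
eef_rot: [-3.136, 0.011, 0.022]
force: [-0.4, 0.0, -2.4]
grip_width: 0.024
time_s: 9.4
ee_pos: [0.5935, -0.1872, 0.0586]
eef_rot: [-3.136, 0.01, 0.023]
force: [-1.0, -0.3, -2.7]
grip_width: 0.0236
```

```bash
python3 -m creep '{"translation":[[0,0,-2],[0,0,-4],[0,0,-4],[0,0,-4]],"yaw":[0,0,0,0],"gripper":[255,255,255,255]}' 40
```

```text
time_s: 9.73
ee_pos: [0.5936, -0.1873, 0.0549]
eef_rot: [-3.137, 0.009, 0.023]
force: [0.2, 0.1, -2.3]
grip_width: 0.0237
```

```bash
python3 -m creep '{"translation":[[0,0,-1],[0,0,-1],[0,0,-1],[0,0,-1],[0,0,-1]],"yaw":[0,0,0,0,0],"gripper":[255,255,200,120,60]}' 40
python3 -m creep '{"translation":[[0,0,0],[0,0,0],[0,0,0],[0,0,0],[0,0,0]],"yaw":[0,0,0,0,0],"gripper":[0,0,0,0,0]}' 40
```

```text
time_s: 10.15
ee_pos: [0.5938, -0.1874, 0.0542]
eef_rot: [-3.137, 0.008, 0.022]
force: [0.2, 0.2, -0.9]
grip_width: 0.0335
time_s: 10.57
ee_pos: [0.5937, -0.1874, 0.0542]
eef_rot: [-3.137, 0.009, 0.022]
force: [0.3, -0.1, 0.5]
grip_width: 0.067
```

```bash
python3 -m creep '{"translation":[[0,0,0],[0,0,0],[0,0,15],[0,0,45],[0,0,80]],"yaw":[0,0,0,0,0],"gripper":[0,0,0,0,0]}' 40
python3 -m creep '{"translation":[[0,0,40],[0,0,80],[0,0,110],[-10,20,120],[-30,45,120]],"yaw":[0,0,0,0.1,0.22],"gripper":[0,0,60,120,158]}' 40
python3 -m creep '{"translation":[[-20,25,0],[-40,50,0],[-60,75,0],[-80,100,0],[-100,125,0]],"yaw":[0.12,0.24,0.36,0.48,0.6],"gripper":[158,158,158,158,158]}' 40
python3 -m creep '{"translation":[[-10,20,0],[-17,35,0],[-17,50,0],[-17,53,0],[-17,53,0]],"yaw":[0.12,0.24,0.36,0.48,0.6],"gripper":[158,158,158,158,158]}' 40
python3 -m creep '{"translation":[[0,0,0],[0,0,0],[0,0,0],[0,0,0]],"yaw":[0.12,0.15,0.15,0.15],"gripper":[158,158,158,158]}' 40
python3 - <<'E'
from h import *
c=snap("wrist"); o=ctrl.get_obs(); print(o["ee_pos"],o["eef_rot"],o["qpos"].round(2))
np.savez("w2.npz",**c)
t=snap("top");np.savez("top2.npz",**t);s=snap("side");np.savez("side2.npz",**s)
save(np.vstack([cv2.resize(c["pixels"],(480,300),interpolation=3),np.hstack([cv2.resize(s["pixels"][150:300,220:400],(240,200)),cv2.resize(t["pixels"][120:260,210:390],(240,200))])]),"w2.png")
P=pw(s);hsv=cv2.cvtColor(s["pixels"],cv2.COLOR_RGB2HSV)
m=(P[...,2]>.045)&(P[...,2]<.07)&(hsv[...,1]>90)&(hsv[...,0]<30)&(P[...,1]<-.1)&(P[...,0]>.48)&(P[...,1]>-.25)
print(m.sum(),cv2.minAreaRect((P[m][:,:2]*1000).astype(np.float32)),np.median(P[m][:,2]))
E
```

```text
time_s: 10.98
ee_pos: [0.5928, -0.1871, 0.1334]
eef_rot: [-3.135, 0.012, 0.022]
force: [0.1, -0.6, -0.4]
grip_width: 0.0939
time_s: 11.4
ee_pos: [0.5639, -0.1428, 0.2562]
eef_rot: [-3.138, 0.008, 0.245]
force: [-0.1, 1.7, 0.6]
grip_width: 0.0773
time_s: 11.82
ee_pos: [0.4627, -0.0168, 0.2562]
eef_rot: [-3.138, 0.008, 0.85]
force: [0.1, 0.3, -0.5]
grip_width: 0.0441
time_s: 12.23
ee_pos: [0.4455, 0.0372, 0.2565]
eef_rot: [-3.139, 0.007, 1.458]
force: [-0.1, 0.1, 0.7]
grip_width: 0.0357
time_s: 12.57
ee_pos: [0.4455, 0.0371, 0.2566]
eef_rot: [-3.139, 0.007, 1.606]
force: [0.9, 0.3, 0.5]
grip_width: 0.0356
[0.44549946 0.03713573 0.2565497 ] [-3.1389294   0.00748374  1.60597519] [ 0.01  0.04  1.75 -0.01  1.36 -0.03]
339 ((878.401611328125, -210.451416015625), (723.707275390625, 146.99481201171875), 5.786295413970947) 0.05799710204293708
```

View pics/w2.png

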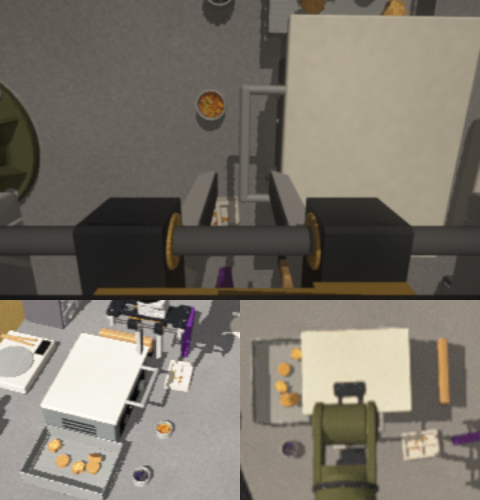

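The block stands upright at (443,370) in the top crop. The offcuts are in the tray: five in the side crop, two of them touching. The bar is at (245,140) in the wrist part, between the finger lines. Measuring the bar exactly.

Run:
```python
from h import *
for n in("w2","top2","side2"):
    c=dict(np.load(n+".npz")); P=pw(c);X,Y,Z=P[...,0],P[...,1],P[...,2]
    m=(Z>.112)&(Z<.135)&(X>.425)&(X<.465)&(Y>-.04)&(Y<.11)
    q=P[m]
    if len(q)>5:
        print(n,len(q),q.min(0).round(4),q.max(0).round(4)); 
        k=q[(q[:,1]>.0)&(q[:,1]<.08)]; 
        if len(k): print("  bar mid",k.mean(0).round(4),k[:,2].max(),np.percentile(k[:,0],[2,98]))
        if len(k): print("  slope dx/dy",np.polyfit(k[:,1],k[:,0],1)[0])
    e=(abs(Z-.126)<.004)&(X>.47)&(X<.52)&(abs(Y-.036)<.03)
    if e.any(): print("  lid edge x",X[e].min())
    hsv=cv2.cvtColor(c["pixels"],cv2.COLOR_RGB2HSV)
    m=(Z>.045)&(Z<.07)&(hsv[...,1]>90)&(hsv[...,0]<25)&(X>.49)&(X<.7)&(Y<-.15)&(Y>-.25)
    if n!="w2": print("  scr",m.sum(),cv2.minAreaRect((P[m][:,:2]*1000).astype(np.float32)) if m.any() else 0, np.median(Z[m]))
    m=(Z<.045)&(hsv[...,1]>90)&(X>.47)&(X<.7)&(Y>.15)&(Y<.34)
    if n=="side2": print("  chips px",m.sum(),P[m].min(0).round(3),P[m].max(0).round(3))
```

```text
w2 2618 [ 0.4387 -0.0295  0.1177] [0.465  0.1054 0.1271]
  bar mid [0.4457 0.0412 0.1239] 0.12665093392074767 [0.43988079 0.45157327]
  slope dx/dy -0.01697170930881205
  lid edge x 0.48717085007750427
top2 29 [ 0.4414 -0.0315  0.118 ] [ 0.465  -0.0181  0.1323]
  lid edge x 0.5121878438377815
  scr 318 ((592.6680908203125, -188.76345825195312), (156.8269500732422, 24.90219497680664), 1.509176254272461) 0.05931395845061091
side2 138 [ 0.4385 -0.0301  0.1161] [0.4643 0.1043 0.1289]
  bar mid [0.4444 0.0399 0.1241] 0.128773674802656 [0.43935329 0.45058997]
  slope dx/dy -0.02248202637089221
  lid edge x 0.4864696079715409
  scr 210 ((589.62255859375, -186.30308532714844), (32.00619888305664, 154.96485900878906), 89.62007904052734) 0.058127783170306646
  chips px 375 [ 0.511  0.182 -0.002] [0.658 0.264 0.032]
```

Bar: x 0.4455, y mid 0.037, centre z 0.120; the two views agree. Block upright at (0.593, −0.188) with its top at 59 mm. Descending.

```bash
python3 -m creep '{"translation":[[0,0,-35],[0,0,-70],[0,0,-90],[0,0,-100],[0,0,-100]],"yaw":[-0.01,-0.01,-0.01,-0.01,-0.01],"gripper":[158,158,158,158,158]}' 40
python3 -m creep '{"translation":[[0,0,-12],[0,0,-24],[0,0,-37],[0,0,-37]],"yaw":[0,0,0,0],"gripper":[158,158,158,158]}' 40
```

```text
time_s: 13.13
ee_pos: [0.4448, 0.0371, 0.155]
eef_rot: [-3.136, 0.007, 1.596]
force: [-0.1, -0.0, 0.3]
grip_width: 0.0355
time_s: 13.47
ee_pos: [0.4447, 0.037, 0.1177]
eef_rot: [-3.135, 0.007, 1.595]
force: [-0.6, -0.4, 0.0]
grip_width: 0.0357
```

```bash
python3 -m creep '{"translation":[[1,0,1],[1,0,1],[1,0,1],[1,0,1],[1,0,1]],"yaw":[0,0,0,0,0],"gripper":[200,255,255,255,255]}' 35
python3 -m creep '{"translation":[[0,0,0],[0,0,0],[0,0,0]],"yaw":[0,0,0],"gripper":[255,255,255]}' 35
python3 - <<'E'
import numpy as np
from station import ctrl
# bar path relative to closed, box yaw .02
r=np.hypot(242,8);a0=np.arctan2(8,242)
for d in range(0,61,4):
    a=a0+np.radians(d); h=r*np.cos(a0)-r*np.cos(a); z=r*np.sin(a)-r*np.sin(a0)
    print(d,(h*np.cos(.02)).round(1),(h*np.sin(.02)).round(1),z.round(1))
E
```

```text
time_s: 13.88
ee_pos: [0.4464, 0.0371, 0.1195]
eef_rot: [-3.137, 0.007, 1.595]
force: [2.6, 0.2, 3.7]
grip_width: 0.0112
time_s: 14.13
ee_pos: [0.4465, 0.0371, 0.1195]
eef_rot: [-3.137, 0.007, 1.595]
force: [1.1, -0.1, -0.7]
grip_width: 0.0109
0 0.0 0.0 0.0
4 1.1 0.0 16.9
8 3.5 0.1 33.6
12 7.0 0.1 50.1
16 11.6 0.2 66.4
20 17.3 0.3 82.3
24 24.2 0.5 97.7
28 32.1 0.6 112.7
32 41.0 0.8 127.0
36 50.9 1.0 140.7
40 61.7 1.2 153.7
44 73.5 1.5 165.9
48 86.0 1.7 177.2
52 99.3 2.0 187.6
56 113.3 2.3 197.1
60 127.9 2.6 205.6
```

```bash
python3 -m creep '{"translation":[[1,0,17],[3,0,34],[7,0,50],[12,0,66],[17,0,82]],"yaw":[0,0,0,0,0],"gripper":[255,255,255,255,255]}' 35
```

```text
time_s: 14.55
ee_pos: [0.4634, 0.0372, 0.2019]
eef_rot: [-3.137, 0.007, 1.595]
force: [15.3, 1.9, -11.5]
grip_width: 0.011
```

```bash
python3 -m creep '{"translation":[[8,0,15],[16,0,30],[25,0,44],[35,1,58],[45,1,71]],"yaw":[0,0,0,0,0],"gripper":[255,255,255,255,255]}' 35
```

```text
time_s: 14.97
ee_pos: [0.5068, 0.038, 0.2738]
eef_rot: [-3.131, 0.008, 1.595]
force: [-10.4, -0.9, 4.6]
grip_width: 0.0105
```

```bash
python3 -m creep '{"translation":[[12,0,13],[25,0,24],[39,1,35],[53,1,44],[66,1,53]],"yaw":[0,0,0,0,0],"gripper":[255,255,255,255,255]}' 35
python3 -m creep '{"translation":[[0,0,0],[0,0,0],[0,0,0]],"yaw":[0,0,0],"gripper":[255,255,255]}' 35
python3 - <<'E'
from h import *
o=ctrl.get_obs();print(o["ee_pos"],o["force"],o["grip_width"])
c=snap("side");t=snap("top");np.savez("side3.npz",**c)
save(np.hstack([cv2.resize(c["pixels"][110:310,210:410],(400,400),interpolation=2),cv2.resize(t["pixels"][110:260,210:390],(400,333)) if 0 else cv2.resize(t["pixels"][110:270,210:370],(400,400),interpolation=2)]),"s4.png")
P=pw(c);X,Y,Z=P[...,0],P[...,1],P[...,2];hsv=cv2.cvtColor(c["pixels"],cv2.COLOR_RGB2HSV)
m=(X>.54)&(X<.72)&(Y>-.09)&(Y<.16)&(Z>.15)&(Z<.34)&(hsv[...,1]<60)&(hsv[...,2]>120)
q=P[m]
for lo in(.1,.12,-.08,-.06):
    k=q[abs(q[:,1]-lo)<.012]
    if len(k)>8: print(lo,len(k),k.min(0).round(3),k.max(0).round(3),np.degrees(np.arctan(-np.polyfit(k[:,0],k[:,2],1)[0])))
E
```

```text
time_s: 15.38
ee_pos: [0.5728, 0.0392, 0.3277]
eef_rot: [-3.13, 0.007, 1.596]
force: [0.4, 3.0, -7.9]
grip_width: 0.0112
time_s: 15.63
ee_pos: [0.5721, 0.0392, 0.3273]
eef_rot: [-3.129, 0.007, 1.596]
force: [-3.0, 0.4, 1.4]
grip_width: 0.0111
[0.57205478 0.0392146  0.32730857] [-3.02833136  0.41497216  1.44866121] 0.011082336151990462
0.1 84 [0.562 0.088 0.155] [0.677 0.111 0.332] 56.80272043767924
0.12 47 [0.587 0.109 0.152] [0.679 0.13  0.293] 56.40505474039284
-0.08 12 [ 0.589 -0.088  0.166] [ 0.674 -0.069  0.294] 56.82748476198723
```

View pics/s4.png

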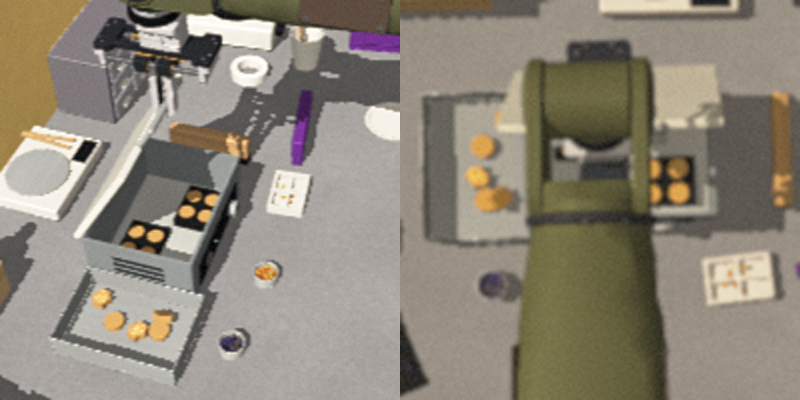

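Side view: the lid is open with the fingers on the bar, the castings are exposed, five offcuts lie in the tray, and the block and bystanders are in place. Lid angle is about 59° from the bar position and about 57° from the lid surface. Letting it settle, then handing in.

```bash
python3 -m creep '{"translation":[[1,0,1],[2,0,1],[2,0,1],[2,0,1],[2,0,1]],"yaw":[0,0,0,0,0],"gripper":[255,255,255,255,255]}' 35
python3 -m creep '{"translation":[[0,0,0],[0,0,0],[0,0,0],[0,0,0],[0,0,0]],"yaw":[0,0,0,0,0],"gripper":[255,255,255,255,255]}' 35
python3 - <<'E'
from h import *
o=ctrl.get_obs();p=o["ee_pos"];print(p,np.abs(o["joint_vel"]).max(),o["grip_width"],np.degrees(np.arctan2(p[2]-.112,.6907-p[0]))-1.9)
print(ctrl.hand_in())
E
```

```text
time_s: 16.15
ee_pos: [0.574, 0.0392, 0.3283]
eef_rot: [-3.129, 0.007, 1.596]
force: [-3.3, 1.0, 0.7]
grip_width: 0.0108
time_s: 16.57
ee_pos: [0.574, 0.0393, 0.3284]
eef_rot: [-3.129, 0.007, 1.596]
force: [-2.7, 0.1, 0.3]
grip_width: 0.0109
[0.57397898 0.03925838 0.32839209] 0.0018888911719312953 0.01094980142635934 59.7577566375879
the job is handed in; nothing more can be done
None
```

I swept all five offcuts into the tray with the block in one pass and stood the block back on the bench. I then lifted the lid by the middle of its bar and handed in at 16.6 s, still holding it open.

**Last checks**
- **Lid:** the bar position put it at about 59.8°, after a small final nudge. A fit to the lid surface just before that nudge read about 57°. The two disagree by roughly 2–3°, but both are inside 53–67°.
- **Hold:** the arm was still, and the fingers were closed on the bar at a reading of 10.9 mm for the 12 mm bar. The force on the tool was about 3 N. During the lift it briefly reached about 19 N.
- **Block:** it stands upright at about (0.593, −0.188), measured before the lift, well clear of the tray.
- **Offcuts and bystanders:** in the last picture all five offcuts lay in the tray, and the things in view looked undisturbed. I judged both by eye and did not measure the bystanders.

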